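# Brake the bonsai turntable, free the empty one

## Task

Three bonsai turntables stand on the table, each with a hinged brake lever. Push the lever of the turntable carrying the bonsai in the celadon pot fully down to lock it, then flick the lever of the empty turntable fully up to release it. Leave the lever of the turntable with the cactus as it is, and do not shift or tip the bonsai.

Things in the scene. Friction and masses are not known exactly. Their poses are not given: they have to be found in the camera images.
- tread_bonsai (a point): Steel brake lever of the turntable with the celadon-potted bonsai; starts up. Point: middle of the top face of the tread (28 mm along the lever, 26 wide, 8 thick). x: along the lever from tread to hinge; y: hinge axis, level; z: out of the top face. Hinge: 70 mm along +x, 4 mm along -z, 55 mm above the table. Down (locked) = level, z vertical; up (released) = 0.8 rad above level; stops at both.
- tread_empty (a point): Same lever and axes on the turntable that carries nothing; starts down or nearly (tread top 59 mm above the table). No spring: a stiff hinge (0.12 N m, about 2 N at the tread) leaves it where put. The tread juts out with free space beneath and beside it: push it from above, or pinch its two sides (26 mm, along y) and lift along the arc.
- tread_cactus (a point): Same lever and axes on the turntable with a cactus in a round terracotta pot; starts anywhere from down to up. The three turntables are alike and stand side by side in any order, fixed: wooden disc 160 mm across, top 72 mm above the table; hinge 100 mm, lowered tread 170 mm from its centre, on the robot's side, slanting to its right.
- bonsai: Small bonsai tree in a rectangular celadon (pale grey-green) glazed pot, 90 x 126 mm at the rim, 48 mm high, 160 mm with the tree, standing loose on the middle of its turntable. Origin: centre of the pot's underside; z up.

How it is judged:
By the outcome, as a careful person would: the job done as asked, in the order asked, and still so for the second after the job is handed in, with the robot touching nothing.
It also fails if it takes over 48 s, if anything falls off the work surface, if the arm or the gripper's body presses on something with over 40 N, if the wrist force passes 120 N, or if a joint passes its speed limit or range.

## Robot

A 6-joint arm with a two-finger parallel gripper is mounted at the origin on the work surface. World frame = base frame: x ahead of the robot, y to its left, z up, the work surface at z = 0. Lengths are in m, angles in rad, forces in N, time in s.
With the tool pointing down it reaches from about 0.3 to 0.875 m from the base axis. Payload 6.4 kg.
Tool frame: the origin (TCP) lies at the very end of the fingers, on their centre line; the grasp point (between the pads) lies ctrl.grip_point_offset behind it (ctrl.grip_point_offset is the distance from the TCP to the grasp point, in m); z points along the fingers, x is the direction in which the jaws open and shut, and the axes are right-handed (so a half turn about z gives the same grasp; the last joint's range is limited). The gripper opens to 85 mm and grips with 20 to 120 N. Pads are 22 mm wide; open, the fingers measure 114 mm over their backs; the gripper's body (76 mm by 85 mm) begins 54 mm behind the grasp point. The pads swing forward as they close: fully open they stand 13 mm farther back than shut.
Start: joints at [1.025, 0.181, 1.607, -0, 1.354, -0.206], TCP at [0.192, 0.542, 0.197] pointing down, gripper open.
Joint ranges: [-2.99, 2.99], [-0.89, 2.07], [0.3, 2.58], [-1.14, 4.28], [0, 2.63], [-3.12, 3.12]. Speed limits (rad/s): [2.57, 2.57, 3.01, 3.14, 3.14, 3.14].

## Interface

Orientations are given as a unit quaternion [w, x, y, z].
In Python, from bench import get_obs, viewer, workorder, ctrl gives the robot as it stands. The module is installed in compiled form; this text tells all that it offers.
- The arm moves only by the tool move_arm, never from a script. Its argument "increments" is a list of rows, each an object of numbers: "tx", "ty", "tz": the shift along the tool's x, y, z in m; "turn": the turn about the tool's z in degrees. A call has 1 to 20 rows; each row is the pose to reach, as a shift and turn from the pose commanded when the call began, along the tool's axes at that moment; what a row does not reach only later rows make up. A row lasts 1/12 s, in which the tool goes at most 41.7 mm and 7.16 degrees, less where a joint would pass 70% of its speed; a pose out of reach is approached as far as the arm can. A call with a gripper value outside its range is refused whole. "gripper" is the opening, from 0 (shut) to 1 (fully open), set as the call begins (left out, the last holds). The fingers move at their own pace and stop on an object; the grip force is fixed at half the most. Time passes only in rows, so rows that repeat a pose let the fingers close. It gives the time, the measured TCP pose, the force and the opening at its end, in the units of the state.
- get_obs(): the state, without advancing time (a new reading comes with each control period).
- viewer.camera(name): name is "scene" or "top" or "wrist"; returns (picture, depth): 400x640x3 uint8, red, green, blue; 400x640 float32, m along the optical axis (not along the pixel's ray), 0 where there is no reading.
- viewer.get_calibration(name): a dict with "intrinsics" (3x3 intrinsics, pixels), "origin" and "attitude" of the camera in the world. Camera axes: x right, y up, looking along -z (the intrinsics and any distortion apply to the point x, -y, -z); pixel columns grow to the right and rows downward; lengths in m; the calibration is good to about 2 mm. The wrist camera is an equidistant fisheye: a pixel r from the principal point sees the ray r / f radians off the axis. A picture is of the moment at which its call begins: read the wrist's pose just before it. get_calibration takes no time and is no camera call; for the wrist camera it gives the pose at the moment of the call.
- workorder.hand_in(): hands the job in, once; it reports no verdict.
The state is a dict: "time_s": time; "q": joint angles; "dq": joint speeds; "joint_efforts": joint torques, N m; "eef_pos": TCP position; "eef_rot": TCP orientation; "wrist_force": force on the tool from outside, world axes, zero at the start; "torque": the same for the moment, N m; "opening": opening from 0.0 (shut) to 1.0 (fully open).
Only numpy, scipy, OpenCV 4.12 (cv2) and the standard library are available. Lean on these libraries where they do the work, as an engineer would, in place of code of your own. Each camera call takes 0.05 s, during which the arm holds its last target.

## Working session

There is one attempt and no reset: what is moved stays moved. The work goes in short steps, Python scripts to look and compute and a tool call to move; the robot and the scene stay as the last step left them, time stands still between calls to the robot, and variables do not carry over. Pictures are saved under pics/ and viewed, and the job is handed in when it is done.

Besides the shell and the picture viewer there is one more tool, called after "Call:" in YAML: its name, and indented under it one key for each argument. move_arm: Moves the arm, as the interface text tells. Its arguments: {"type":"object","properties":{"increments":{"type":"array"},"gripper":{"type":"number"}},"required":["increments"]}

```bash
mkdir -p pics
python3 - <<'E'
from bench import get_obs, viewer, ctrl
import cv2,numpy as np
o=get_obs();print(o,ctrl.grip_point_offset)
for n in("scene","top"):
    p,d=viewer.camera(n);cv2.imwrite(f"pics/{n}0.png",p[:,:,::-1]);np.savez(f"{n}0.npz",p=p,d=d,**viewer.get_calibration(n))
    print(n,viewer.get_calibration(n))
E
```

```text
{'time_s': 0.0, 'q': array([ 1.02471245e+00,  1.81541069e-01,  1.60801229e+00, -9.08101887e-06,
        1.35379442e+00, -2.06296485e-01]), 'dq': array([ 0.00064938,  0.00147054, -0.00015789,  0.00283685,  0.00045229,
       -0.00051836]), 'joint_efforts': array([ 9.60946345e-04, -4.44885814e+01, -3.51332188e+01, -1.26440164e-04,
        9.02191387e-03,  3.51951564e-05]), 'eef_pos': array([0.19129985, 0.54159605, 0.19658212]), 'eef_rot': array([ 3.53235160e-04,  8.16481404e-01,  5.77371065e-01, -8.03345988e-04]), 'wrist_force': array([ 1.37847904, -0.36756547,  0.34503495]), 'torque': array([-0.03156606,  0.02253908, -0.01700535]), 'opening': 1.0026799153366925} 0.0187
scene {'intrinsics': array([[380.51959852,   0.        , 325.05626902],
       [  0.        , 380.51959852, 203.71072323],
       [  0.        ,   0.        ,   1.        ]]), 'origin': array([0.96631007, 0.42767219, 0.9571195 ]), 'attitude': array([0.3584522 , 0.11153231, 0.28117546, 0.88318341])}
top {'intrinsics': array([[501.32108514,   0.        , 319.70307115],
       [  0.        , 501.32108514, 204.05200857],
       [  0.        ,   0.        ,   1.        ]]), 'origin': array([ 0.48178328, -0.02222998,  1.22046305]), 'attitude': array([ 0.71399832,  0.02456247, -0.02799775, -0.69915607])}
```

View pics/scene0.png

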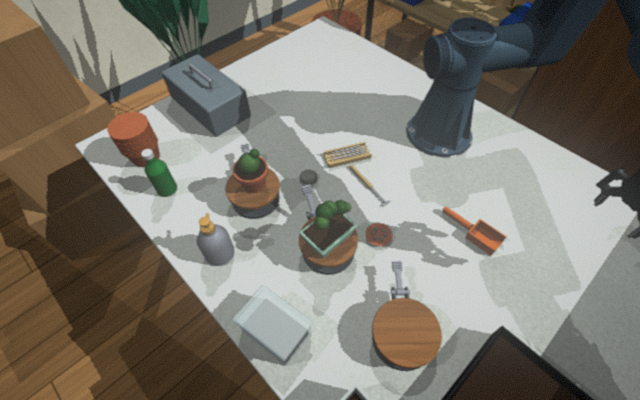

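View pics/top0.png

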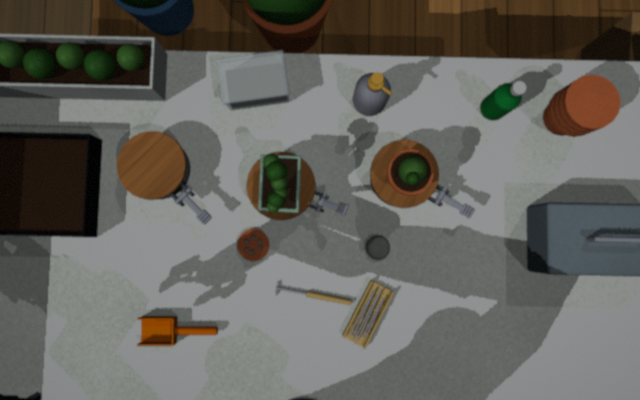

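The top view shows the empty disc at (152,165) with its lever at about (192,205). The bonsai is at (281,184) with its lever at about (328,205), and the cactus is at (405,174) with its lever at about (455,202).

```bash
cat > h.py <<'E'
import numpy as np,cv2
from scipy.spatial.transform import Rotation as R
def load(n):
    z=np.load(n); return z['p'],z['d'],z['intrinsics'],z['origin'],R.from_quat(z['attitude'],scalar_first=True).as_matrix()
def pts(d,K,o,A):
    v,u=np.mgrid[:d.shape[0],:d.shape[1]]
    c=np.stack([(u-K[0,2])/K[0,0]*d,-(v-K[1,2])/K[1,1]*d,-d],-1)
    return c@A.T+o
def ray(u,v,z,K,o,A):
    r=A@np.array([(u-K[0,2])/K[0,0],-(v-K[1,2])/K[1,1],-1]); return o+r*(z-o[2])/r[2]
E
python3 - <<'E'
from h import *
p,d,K,o,A=load('top0.npz');X=pts(d,K,o,A)
print('table z',np.median(X[280:300,420:440,2]))
hsv=cv2.cvtColor(p,cv2.COLOR_RGB2HSV)
for n,c in(('empty',(152,165)),('bonsai',(281,184)),('cactus',(405,174))):
    m=((X[:,:,2]>.064)&(X[:,:,2]<.08)&(hsv[:,:,1]>90)).astype(np.uint8)
    mm=np.zeros_like(m);cv2.circle(mm,c,42,1,-1);m&=mm
    pt=X[m>0][:,:2];h=cv2.convexHull((pt*1000).astype(np.float32));(cx,cy),r=cv2.minEnclosingCircle(h)
    print(n,m.sum(),cx,cy,r,np.median(X[m>0][:,2]))
im=cv2.resize(p[150:235,110:480],None,fx=2.1,fy=2.1,interpolation=cv2.INTER_CUBIC)
a=[cv2.resize(p[170:230,c:c+60],(360,360),interpolation=cv2.INTER_CUBIC) for c in(170,300)]
cv2.imwrite('pics/crop.png',np.hstack(a)[:,:,::-1])
# levers: grey pixels with z>.03 
for n,(u0,v0,u1,v1) in(('empty',(170,183,220,228)),('bonsai',(305,188,355,220)),('cactus',(425,180,480,222))):
    s=X[v0:v1,u0:u1];hh=hsv[v0:v1,u0:u1]
    k=(s[...,2]>.03)&(hh[...,1]<70)&(s[...,2]<.14)
    q=s[k];print(n,len(q));i=np.argsort(q[:,0])
    print(np.round(q[i][::max(1,len(q)//25)],3).tolist())
E
```

```text
table z 0.00023013390099280162
empty 3671 650.0274658203125 364.8490905761719 80.30867767333984 0.07224377797586046
bonsai 1194 607.9568481445312 64.00658416748047 79.07063293457031 0.07220780377158809
cactus 1907 643.2819213867188 -220.33309936523438 79.75859832763672 0.07203285698223616
empty 471
[[0.516, 0.241, 0.065], [0.523, 0.237, 0.062], [0.528, 0.237, 0.062], [0.53, 0.233, 0.059], [0.534, 0.253, 0.062], [0.537, 0.252, 0.059], [0.539, 0.235, 0.062], [0.544, 0.253, 0.064], [0.546, 0.243, 0.06], [0.551, 0.262, 0.058], [0.555, 0.259, 0.06], [0.56, 0.274, 0.059], [0.562, 0.274, 0.058], [0.564, 0.279, 0.058], [0.568, 0.297, 0.041], [0.571, 0.289, 0.064], [0.573, 0.302, 0.061], [0.575, 0.295, 0.062], [0.578, 0.311, 0.054], [0.58, 0.29, 0.061], [0.583, 0.283, 0.061], [0.585, 0.283, 0.062], [0.587, 0.271, 0.038], [0.59, 0.281, 0.055], [0.595, 0.288, 0.055], [0.602, 0.291, 0.055], [0.611, 0.296, 0.034]]
bonsai 395
[[0.541, -0.081, 0.116], [0.546, -0.068, 0.106], [0.548, -0.061, 0.099], [0.552, -0.078, 0.116], [0.553, -0.033, 0.053], [0.555, -0.028, 0.056], [0.557, -0.023, 0.062], [0.55
[... 413 characters left out ...]
0.057], [0.592, -0.025, 0.056], [0.596, -0.02, 0.061]]
cactus 471
[[0.543, -0.374, 0.06], [0.55, -0.374, 0.061], [0.554, -0.353, 0.059], [0.557, -0.363, 0.056], [0.56, -0.375, 0.058], [0.564, -0.355, 0.062], [0.566, -0.346, 0.061], [0.568, -0.344, 0.059], [0.57, -0.35, 0.062], [0.572, -0.306, 0.061], [0.573, -0.365, 0.06], [0.575, -0.341, 0.061], [0.577, -0.33, 0.06], [0.579, -0.32, 0.061], [0.581, -0.303, 0.064], [0.582, -0.311, 0.053], [0.584, -0.294, 0.055], [0.586, -0.306, 0.062], [0.586, -0.317, 0.057], [0.588, -0.32, 0.062], [0.591, -0.323, 0.061], [0.595, -0.304, 0.059], [0.6, -0.304, 0.06], [0.603, -0.319, 0.057], [0.608, -0.323, 0.058], [0.612, -0.32, 0.062], [0.617, -0.305, 0.056]]
```

View pics/crop.png

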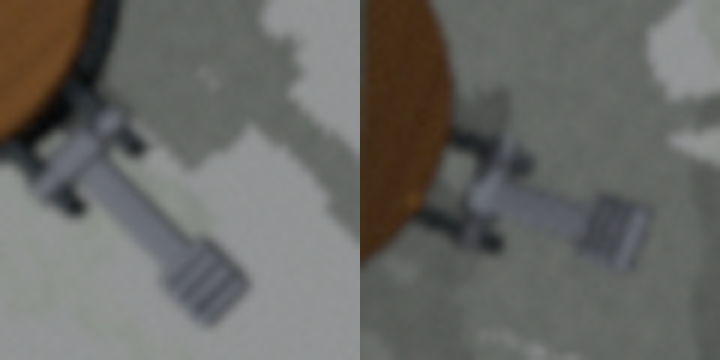

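Run:
```python
from h import *
p,d,K,o,A=load('top0.npz')
for n,u,v,z,c in(('empty',204.5,217.2,.059,(.650,.3648)),('bonsai',342.5,208.7,.108,(.608,.064))):
    t=ray(u,v,z,K,o,A)[:2];e=t-c;r=np.linalg.norm(e);e/=r
    print(n,t,r,'dir',e,'ang',np.degrees(np.arctan2(e[1],e[0])),'hinge',c+.1*e,'down tread',c+.17*e,'perp',[-e[1],e[0]])
from bench import get_obs
print(R.from_quat(get_obs()['eef_rot'],scalar_first=True).as_matrix().round(4))
```

```text
empty [0.53216705 0.23911227] 0.17228467902354308 dir [-0.68394331 -0.72953516] ang -133.15256070626168 hinge [0.58160567 0.29184648] down tread [0.53372964 0.24077902] perp [np.float64(0.7295351632368099), np.float64(-0.6839433058383139)]
bonsai [ 0.55540994 -0.07768684] 0.15113198375801218 dir [-0.34797442 -0.93750403] ang -110.36347136424996 hinge [ 0.57320256 -0.0297504 ] down tread [ 0.54884435 -0.09537568] perp [np.float64(0.9375040293450901), np.float64(-0.3479744171080976)]
[[ 3.333e-01  9.428e-01 -8.000e-04]
 [ 9.428e-01 -3.333e-01 -1.400e-03]
 [-1.600e-03 -3.000e-04 -1.000e+00]]
```

Call:
move_arm:
  increments:
    - {"tx": -0.01, "ty": 0.012}
    - {"tx": -0.03, "ty": 0.035}
    - {"tx": -0.055, "ty": 0.064}
    - {"tx": -0.08, "ty": 0.093}
    - {"tx": -0.105, "ty": 0.122}
    - {"tx": -0.131, "ty": 0.153}
    - {"tx": -0.157, "ty": 0.183}
    - {"tx": -0.183, "ty": 0.213}
    - {"tx": -0.209, "ty": 0.244}
    - {"tx": -0.235, "ty": 0.274}
    - {"tx": -0.261, "ty": 0.304}
    - {"tx": -0.287, "ty": 0.335}
    - {"tx": -0.313, "ty": 0.365}
    - {"tx": -0.339, "ty": 0.395}
    - {"tx": -0.365, "ty": 0.425}
    - {"tx": -0.391, "ty": 0.456}
    - {"tx": -0.417, "ty": 0.486}
    - {"tx": -0.442, "ty": 0.515}
    - {"tx": -0.462, "ty": 0.538}
    - {"tx": -0.4715, "ty": 0.5496}
  gripper: 0

```text
validation failed for argument at $.in...
```

Call:
move_arm:
  increments:
    - {"tz": 0}
    - {"tz": 0}
    - {"tz": 0}

```text
validation failed for argument at $.in...
```

Run:
```python
from bench import get_obs, viewer
import cv2,numpy as np
from h import *
o=get_obs();print(o['eef_pos'],o['time_s'],o['opening'],o['wrist_force'])
print(R.from_quat(o['eef_rot'],scalar_first=True).as_matrix().round(4))
c=viewer.get_calibration('wrist');print(c)
p,d=viewer.camera('wrist');cv2.imwrite('pics/w1.png',p[:,:,::-1])
```

```text
[0.1913364  0.54165611 0.19667323] 0.1 1.0005048286828935 [-0.01151588 -0.33293208 -0.16909449]
[[ 3.333e-01  9.428e-01 -8.000e-04]
 [ 9.428e-01 -3.333e-01 -1.400e-03]
 [-1.600e-03 -3.000e-04 -1.000e+00]]
{'intrinsics': array([[309.70691629,   0.        , 320.62597429],
       [  0.        , 309.70691629, 202.65878865],
       [  0.        ,   0.        ,   1.        ]]), 'origin': array([0.12658875, 0.5647846 , 0.37305806]), 'attitude': array([ 0.80913696, -0.11141386, -0.07784185,  0.57168609])}
```

View pics/w1.png

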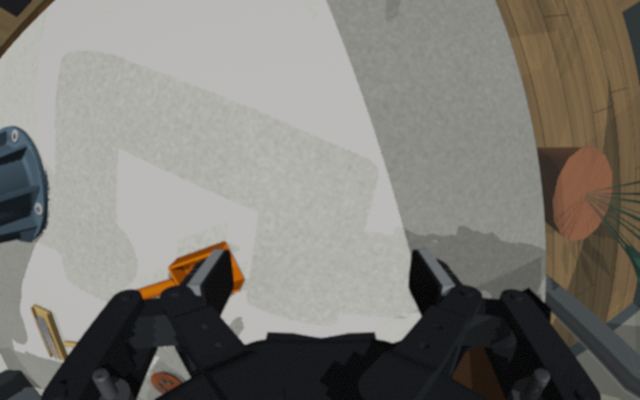

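The wrist view shows only the open fingers and the table, because the arm hasn't moved. The move calls were refused, probably because each row needs all four keys.

Call:
move_arm:
  increments:
    - {"tx": -0.01, "ty": 0.012, "tz": 0, "turn": 0}
    - {"tx": -0.03, "ty": 0.035, "tz": 0, "turn": 0}
    - {"tx": -0.055, "ty": 0.064, "tz": 0, "turn": 0}
    - {"tx": -0.08, "ty": 0.093, "tz": 0, "turn": 0}
    - {"tx": -0.105, "ty": 0.122, "tz": 0, "turn": 0}
    - {"tx": -0.131, "ty": 0.153, "tz": 0, "turn": 0}
    - {"tx": -0.157, "ty": 0.183, "tz": 0, "turn": 0}
    - {"tx": -0.183, "ty": 0.213, "tz": 0, "turn": 0}
    - {"tx": -0.209, "ty": 0.244, "tz": 0, "turn": 0}
    - {"tx": -0.235, "ty": 0.274, "tz": 0, "turn": 0}
    - {"tx": -0.261, "ty": 0.304, "tz": 0, "turn": 0}
    - {"tx": -0.287, "ty": 0.335, "tz": 0, "turn": 0}
    - {"tx": -0.313, "ty": 0.365, "tz": 0, "turn": 0}
    - {"tx": -0.339, "ty": 0.395, "tz": 0, "turn": 0}
    - {"tx": -0.365, "ty": 0.425, "tz": 0, "turn": 0}
    - {"tx": -0.391, "ty": 0.456, "tz": 0, "turn": 0}
    - {"tx": -0.417, "ty": 0.486, "tz": 0, "turn": 0}
    - {"tx": -0.442, "ty": 0.515, "tz": 0, "turn": 0}
    - {"tx": -0.462, "ty": 0.538, "tz": 0, "turn": 0}
    - {"tx": -0.4715, "ty": 0.5496, "tz": 0, "turn": 0}
  gripper: 0

```text
time_s: 1.82
eef_pos: [0.5538, -0.0892, 0.1971]
eef_rot: [0.0, 0.817, 0.576, -0.0]
wrist_force: [-1.1, 0.9, 0.2]
opening: -0.0
```

Call:
move_arm:
  increments:
    - {"tx": 0, "ty": 0, "tz": 0, "turn": 0}
    - {"tx": 0, "ty": 0, "tz": 0, "turn": 0}
    - {"tx": 0, "ty": 0, "tz": 0, "turn": 0}

```text
time_s: 2.07
eef_pos: [0.5519, -0.0842, 0.1971]
eef_rot: [-0.001, 0.816, 0.578, -0.0]
wrist_force: [0.2, 0.9, -0.1]
opening: 0.002
```

Run:
```python
from bench import get_obs, viewer
import cv2,numpy as np
from h import *
o=get_obs();print(o['eef_pos'],o['time_s'],o['opening'],o['wrist_force'])
print(R.from_quat(o['eef_rot'],scalar_first=True).as_matrix().round(4))
a=[]
for n in('wrist','scene'):
    p,d=viewer.camera(n);a.append(p)
s=cv2.resize(a[1][150:300,240:420],(480,400),interpolation=cv2.INTER_CUBIC)
cv2.imwrite('pics/w2.png',a[0][:,:,::-1]);cv2.imwrite('pics/s2.png',s[:,:,::-1])
```

```text
[ 0.55187874 -0.08417104  0.19712884] 2.0667 0.002236023216964985 [ 0.17674987  0.93938287 -0.07955465]
[[ 3.325e-01  9.431e-01 -1.100e-03]
 [ 9.431e-01 -3.325e-01  9.000e-04]
 [ 5.000e-04 -1.400e-03 -1.000e+00]]
```

View pics/w2.png

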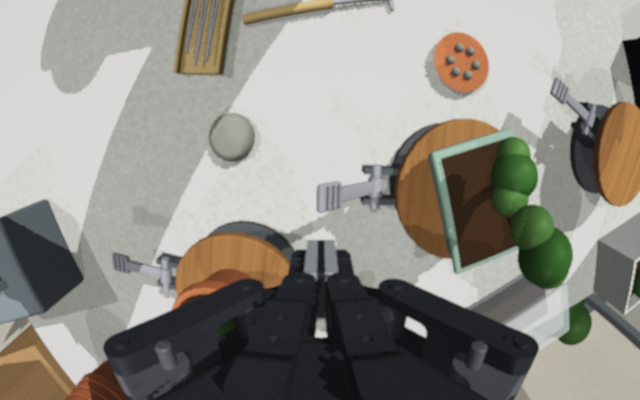

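View pics/s2.png

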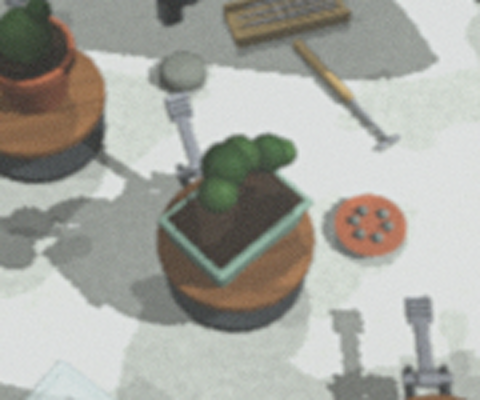

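The wrist view has the bonsai tread at about (340,195) and the fingertips at about (320,250). I'll check the geometry by projecting points.

Run:
```python
from bench import get_obs, viewer
from h import *
def proj(n,X,fish=False):
    c=viewer.get_calibration(n);K=c['intrinsics'];A=R.from_quat(c['attitude'],scalar_first=True).as_matrix()
    q=A.T@(np.array(X)-c['origin']);x,y,z=q[0],-q[1],-q[2]
    if fish:
        t=np.arctan2(np.hypot(x,y),z);s=t/np.hypot(x,y);return K[0,0]*s*x+K[0,2],K[1,1]*s*y+K[1,2]
    return K[0,0]*x/z+K[0,2],K[1,1]*y/z+K[1,2]
o=get_obs()['eef_pos']
for X in(o,[.5554,-.0777,.108],[.5557,-.0728,.108],[.5322,.2391,.059],[.608,.064,.072],[.552,-.084,.108]):
    print(X,'wrist',proj('wrist',X,1),'scene',proj('scene',X),'top',proj('top',X))
c=viewer.get_calibration('wrist');print(c['origin'])
```

```text
[ 0.55204953 -0.08393906  0.19750473] wrist (np.float64(320.7588478005995), np.float64(233.3210592459955)) scene (np.float64(304.0861082125343), np.float64(166.55180358570817)) top (np.float64(347.75678245908557), np.float64(207.5604876217099))
[0.5554, -0.0777, 0.108] wrist (np.float64(328.5583658940411), np.float64(197.77502975372062)) scene (np.float64(306.279752501318), np.float64(189.32629974170743)) top (np.float64(342.5058346050063), np.float64(208.70458175910974))
[0.5557, -0.0728, 0.108] wrist (np.float64(333.8873879370437), np.float64(196.3080754703524)) scene (np.float64(307.38200146754974), np.float64(190.38133884632518)) top (np.float64(340.3061391961845), np.float64(208.5234954530479))
[0.5322, 0.2391, 0.059] wrist (np.float64(559.5479639010838), np.float64(90.36343633303977)) scene (np.float64(396.35615020119997), np.float64(265.4750347926668)) top (np.float64(204.50584061034533), np.float64(217.1858961717223))
[0.608, 0.064, 0.072] wrist (np.float64(466.5670963037157), np.float64(191.9064674128157)) scene (np.float64(328.15692285649374), np.float64(238.59042975161512)) top (np.float64(280.59101969124816), np.float64(185.62875947364046))
[0.552, -0.084, 0.108] wrist (np.float64(320.59226665785053), np.float64(196.5625808459468)) scene (np.float64(305.66006141567755), np.float64(187.38341514627479)) top (np.float64(345.3109937032159), np.float64(210.2898014169867))
[ 0.48718797 -0.06122981  0.37389   ]
```

Call:
move_arm:
  increments:
    - {"tx": 0, "ty": 0, "tz": 0.015, "turn": 0}
    - {"tx": 0, "ty": 0, "tz": 0.035, "turn": 0}
    - {"tx": 0, "ty": 0, "tz": 0.055, "turn": 0}
    - {"tx": 0, "ty": 0, "tz": 0.07, "turn": 0}
    - {"tx": 0, "ty": 0, "tz": 0.078, "turn": 0}
    - {"tx": 0, "ty": 0, "tz": 0.085, "turn": 0}
    - {"tx": 0, "ty": 0, "tz": 0.092, "turn": 0}
    - {"tx": 0, "ty": 0, "tz": 0.099, "turn": 0}
    - {"tx": 0, "ty": 0, "tz": 0.106, "turn": 0}
    - {"tx": 0, "ty": 0, "tz": 0.113, "turn": 0}
    - {"tx": 0, "ty": 0, "tz": 0.12, "turn": 0}
    - {"tx": 0, "ty": 0, "tz": 0.127, "turn": 0}
    - {"tx": 0, "ty": 0, "tz": 0.132, "turn": 0}
    - {"tx": 0, "ty": 0, "tz": 0.135, "turn": 0}
    - {"tx": 0, "ty": 0, "tz": 0.135, "turn": 0}

```text
time_s: 3.42
eef_pos: [0.5499, -0.096, 0.0652]
eef_rot: [0.005, 0.816, 0.578, -0.007]
wrist_force: [-25.8, -34.9, 24.0]
opening: -0.001
```

The tread dragged the fingertip outward along its arc, giving about 43 N of sideways load. I'll follow it outward to take that load off.

Call:
move_arm:
  increments:
    - {"tx": -0.004, "ty": 0, "tz": -0.001, "turn": 0}
    - {"tx": -0.008, "ty": 0, "tz": -0.001, "turn": 0}
    - {"tx": -0.012, "ty": 0, "tz": 0, "turn": 0}
    - {"tx": -0.012, "ty": 0, "tz": 0, "turn": 0}

```text
time_s: 3.75
eef_pos: [0.5487, -0.0982, 0.0626]
eef_rot: [0.0, 0.817, 0.577, 0.0]
wrist_force: [-1.6, -1.1, 1.8]
opening: 0.0
```

Call:
move_arm:
  increments:
    - {"tx": 0, "ty": 0, "tz": 0.0015, "turn": 0}
    - {"tx": -0.0005, "ty": 0, "tz": 0.003, "turn": 0}
    - {"tx": -0.0005, "ty": 0, "tz": 0.004, "turn": 0}
    - {"tx": -0.0005, "ty": 0, "tz": 0.005, "turn": 0}
    - {"tx": -0.0005, "ty": 0, "tz": 0.005, "turn": 0}

```text
time_s: 4.17
eef_pos: [0.5485, -0.0969, 0.0571]
eef_rot: [-0.0, 0.816, 0.578, -0.0]
wrist_force: [0.3, -1.6, 1.8]
opening: -0.001
```

Call:
move_arm:
  increments:
    - {"tx": 0, "ty": 0, "tz": 0.001, "turn": 0}
    - {"tx": 0, "ty": 0, "tz": 0.002, "turn": 0}
    - {"tx": 0, "ty": 0, "tz": 0.002, "turn": 0}
    - {"tx": 0, "ty": 0, "tz": 0.002, "turn": 0}

```text
time_s: 4.5
eef_pos: [0.5483, -0.0971, 0.0553]
eef_rot: [-0.0, 0.816, 0.577, -0.0]
wrist_force: [0.3, 0.2, 1.4]
opening: 0.002
```

Run:
```python
from bench import get_obs, viewer
import cv2,numpy as np
a=[]
for n in('wrist','scene','top'):
    p,d=viewer.camera(n);a.append(p)
s=cv2.resize(a[1][150:270,240:384],(480,400),interpolation=cv2.INTER_CUBIC)
w=cv2.resize(a[0][130:290,230:422],(480,400),interpolation=cv2.INTER_CUBIC)
cv2.imwrite('pics/w3.png',w[:,:,::-1]);cv2.imwrite('pics/s3.png',s[:,:,::-1])
```

```text
(no output)
```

View pics/w3.png

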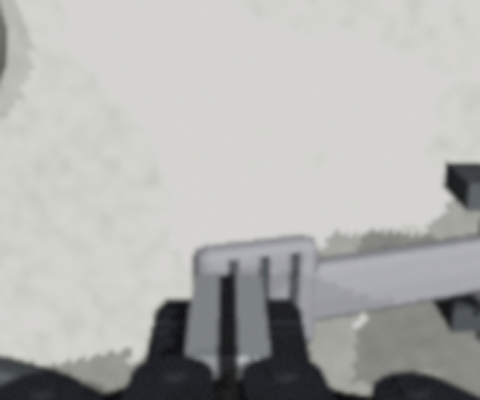

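View pics/s3.png

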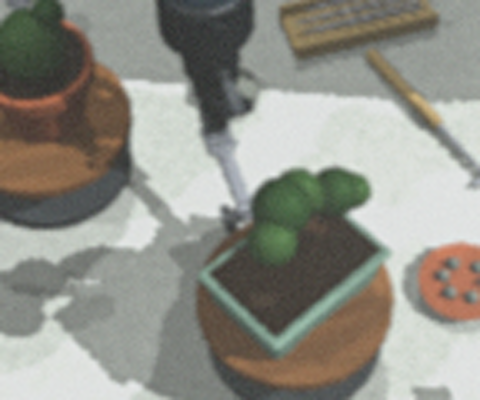

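The fingertips rest on the outer half of the tread. I'll keep pushing until the stop shows up in the force.

Call:
move_arm:
  increments:
    - {"tx": 0, "ty": 0, "tz": 0.001, "turn": 0}
    - {"tx": 0, "ty": 0, "tz": 0.002, "turn": 0}
    - {"tx": 0, "ty": 0, "tz": 0.002, "turn": 0}
    - {"tx": 0, "ty": 0, "tz": 0.002, "turn": 0}

```text
time_s: 4.98
eef_pos: [0.5485, -0.0974, 0.0534]
eef_rot: [-0.0, 0.817, 0.577, 0.0]
wrist_force: [1.0, -0.1, -0.2]
opening: -0.0
```

Run:
```python
from bench import get_obs, viewer
from h import *
o=get_obs();print(o['eef_pos'],o['wrist_force'],o['q'])
c=viewer.get_calibration('wrist');K=c['intrinsics'];A=R.from_quat(c['attitude'],scalar_first=True).as_matrix()
p,d=viewer.camera('wrist')
v,u=np.mgrid[:400,:640];x=u-K[0,2];y=v-K[1,2];r=np.hypot(x,y)+1e-9;t=r/K[0,0]
cp=np.stack([x/r*np.tan(t)*d,-y/r*np.tan(t)*d,-d],-1);X=cp@A.T+c['origin']
# lever coords: along e from bonsai centre
e=np.array([-.348,-.9375]);C=np.array([.608,.064]);rel=X[...,:2]-C
rr=rel@e; ss=rel@np.array([e[1],-e[0]])
for vv in range(222,262,4):
    print(vv,[(uu,round(rr[vv,uu]*1000),round(ss[vv,uu]*1000),round(X[vv,uu,2]*1000)) for uu in range(300,420,10)])
```

```text
[ 0.5484541  -0.09736313  0.05340336] [ 1.00684354 -0.08758589 -0.24354342] [-3.88821659e-01  3.14874567e-01  1.76142635e+00  7.26427961e-05
  1.06538226e+00 -1.61972649e+00]
222 [(300, 188, -12, 1), (310, 180, -12, 0), (320, 172, -11, 1), (330, 165, -12, -1), (340, 157, -11, 1), (350, 149, -11, 0), (360, 141, -11, 0), (370, 133, -11, -1), (380, 125, -11, 0), (390, 117, -11, 0), (400, 108, -11, 0), (410, 99, -11, -1)]
226 [(300, 188, -15, 0), (310, 180, -15, 0), (320, 172, -15, 1), (330, 167, 14, 80), (340, 162, 14, 78), (350, 157, 13, 77), (360, 141, -15, -1), (370, 132, -15, -1), (380, 125, -14, 1), (390, 116, -14, 0), (400, 108, -14, 1), (410, 119, 7, 60)]
230 [(300, 188, -19, 0), (310, 178, 14, 85), (320, 173, 13, 83), (330, 167, 13, 82), (340, 162, 12, 81), (350, 157, 11, 78), (360, 140, -18, 0), (370, 132, -18, 0), (380, 138, 7, 67), (390, 133, 7, 67), (400, 126, 7, 66), (410, 120, 7, 66)]
234 [(300, 188, -22, 1), (310, 178, 12, 86), (320, 173, 12, 85), (330, 167, 11, 83), (340, 162, 11, 82), (350, 157, 10, 80), (360, 151, 8, 75), (370, 145, 7, 72), (380, 139, 7, 73), (390, 133
[... 802 characters left out ...]
5), (320, 173, 12, 105), (330, 168, 12, 105), (340, 163, 8, 97), (350, 156, 0, 79), (360, 151, 0, 78), (370, 145, -2, 75), (380, 139, -3, 72), (390, 132, -4, 70), (400, 125, -5, 67), (410, 114, -13, 51)]
254 [(300, 182, 7, 98), (310, 177, 11, 108), (320, 173, 11, 107), (330, 168, 12, 109), (340, 163, 7, 99), (350, 156, -2, 79), (360, 150, -3, 76), (370, 144, -5, 74), (380, 138, -5, 73), (390, 114, -39, 0), (400, 105, -39, 1), (410, 114, -14, 54)]
258 [(300, 181, 7, 104), (310, 177, 11, 112), (320, 173, 11, 111), (330, 168, 11, 112), (340, 163, 7, 103), (350, 159, 7, 103), (360, 139, -43, -1), (370, 131, -42, 1), (380, 122, -42, 1), (390, 114, -43, 0), (400, 105, -43, 0), (410, 114, -17, 54)]
```

The wrist depth image shows the lever is still raised about 0.35 rad. The visible fingertip sits on it about 35 mm above the reported TCP. So I'll continue down the arc in steps, going by the image and the force and not by the nominal z.

Call:
move_arm:
  increments:
    - {"tx": -0.001, "ty": 0, "tz": 0.002, "turn": 0}
    - {"tx": -0.002, "ty": 0, "tz": 0.004, "turn": 0}
    - {"tx": -0.003, "ty": 0, "tz": 0.006, "turn": 0}
    - {"tx": -0.003, "ty": 0, "tz": 0.008, "turn": 0}
    - {"tx": -0.003, "ty": 0, "tz": 0.01, "turn": 0}
    - {"tx": -0.003, "ty": 0, "tz": 0.01, "turn": 0}

```text
time_s: 5.53
eef_pos: [0.5473, -0.1003, 0.043]
eef_rot: [-0.0, 0.817, 0.577, -0.0]
wrist_force: [-0.2, -0.3, 1.3]
opening: -0.001
```

```bash
cat > wd.py <<'E'
from bench import get_obs, viewer
from h import *
def wd(save=None):
    c=viewer.get_calibration('wrist');K=c['intrinsics'];A=R.from_quat(c['attitude'],scalar_first=True).as_matrix()
    p,d=viewer.camera('wrist')
    if save: cv2.imwrite(save,p[:,:,::-1])
    v,u=np.mgrid[:400,:640];x=u-K[0,2];y=v-K[1,2];r=np.hypot(x,y)+1e-9;t=r/K[0,0]
    cp=np.stack([x/r*np.tan(t)*d,-y/r*np.tan(t)*d,-d],-1);return p,cp@A.T+c['origin'],A,c['origin']
def lever(X,C,e):
    e=np.array(e);rel=X[...,:2]-np.array(C);return rel@e, rel@np.array([e[1],-e[0]])
E
python3 - <<'E'
from wd import *
o=get_obs();print(o['eef_pos'],o['wrist_force'])
p,X,A,_=wd('pics/w4.png');rr,ss=lever(X,(.608,.064),(-.348,-.9375))
z=X[...,2]
for a in range(105,190,5):
    m=(abs(rr-a/1000)<.0025)&(abs(ss-.003)<.011)&(z>.03)&(z<.12);print(a,m.sum(),np.round(np.percentile(z[m],[10,50,90])*1000) if m.sum() else '')
E
```

```text
[ 0.54725797 -0.10027149  0.04299874] [-0.18353692 -0.33038071  1.26390199]
105 371 [58. 61. 63.]
110 213 [57. 60. 61.]
115 192 [57. 61. 63.]
120 189 [61. 63. 64.]
125 187 [62. 64. 65.]
130 201 [63. 65. 66.]
135 205 [65. 66. 67.]
140 220 [65. 67. 68.]
145 220 [66. 68. 69.]
150 233 [68. 69. 70.]
155 278 [69. 70. 71.]
160 338 [70. 72. 96.]
165 501 [ 72.  88. 106.]
170 507 [ 74.  96. 114.]
175 949 [ 76. 113. 116.]
180 525 [ 75.  99. 114.]
185 290 [ 86.  98. 116.]
```

View pics/w4.png

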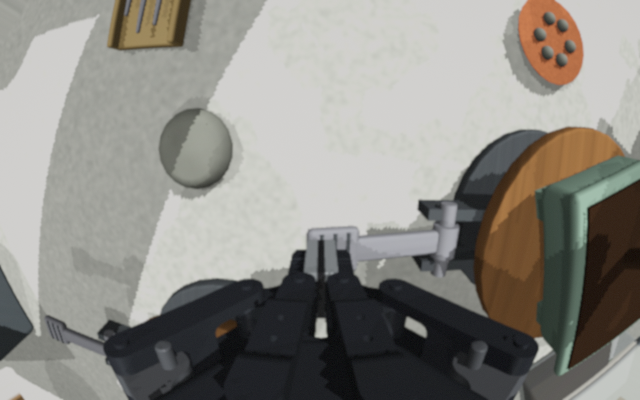

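The tread is at about 0.2 rad and 73 mm high, and moving as expected. I'll go on to the stop.

Call:
move_arm:
  increments:
    - {"tx": 0, "ty": 0, "tz": 0.002, "turn": 0}
    - {"tx": -0.0005, "ty": 0, "tz": 0.004, "turn": 0}
    - {"tx": -0.001, "ty": 0, "tz": 0.006, "turn": 0}
    - {"tx": -0.001, "ty": 0, "tz": 0.008, "turn": 0}
    - {"tx": -0.001, "ty": 0, "tz": 0.01, "turn": 0}
    - {"tx": -0.001, "ty": 0, "tz": 0.011, "turn": 0}
    - {"tx": -0.001, "ty": 0, "tz": 0.011, "turn": 0}

```text
time_s: 6.17
eef_pos: [0.547, -0.1011, 0.0321]
eef_rot: [-0.0, 0.817, 0.577, -0.0]
wrist_force: [-0.0, 0.6, -0.6]
opening: 0.0
```

Call:
move_arm:
  increments:
    - {"tx": 0, "ty": 0, "tz": 0.001, "turn": 0}
    - {"tx": 0, "ty": 0, "tz": 0.002, "turn": 0}
    - {"tx": 0, "ty": 0, "tz": 0.002, "turn": 0}

```text
time_s: 6.42
eef_pos: [0.5471, -0.1011, 0.0303]
eef_rot: [-0.0, 0.816, 0.577, -0.0]
wrist_force: [0.0, -0.6, 0.8]
opening: -0.002
```

Run:
```python
from wd import *
o=get_obs();print(o['eef_pos'],o['wrist_force'])
p,X,A,_=wd('pics/w5.png');rr,ss=lever(X,(.608,.064),(-.348,-.9375))
z=X[...,2]
for a in range(115,190,5):
    m=(abs(rr-a/1000)<.0025)&(abs(ss-.003)<.011)&(z>.03)&(z<.12);print(a,m.sum(),np.round(np.percentile(z[m],[10,50,90])*1000) if m.sum() else '')
```

```text
[ 0.54706022 -0.10110082  0.03030932] [ 0.04883231 -0.57615031  0.75325485]
115 217 [57. 59. 60.]
120 208 [58. 60. 60.]
125 225 [58. 60. 61.]
130 223 [59. 60. 61.]
135 223 [59. 60. 61.]
140 317 [ 60.  61. 119.]
145 524 [ 61. 113. 119.]
150 429 [ 61.  62. 119.]
155 649 [ 61. 112. 119.]
160 422 [ 61.  63. 112.]
165 741 [ 63.  88. 117.]
170 799 [ 63.  97. 117.]
175 1143 [ 69. 101. 113.]
180 1043 [ 65. 102. 116.]
185 622 [ 71. 103. 117.]
```

Call:
move_arm:
  increments:
    - {"tx": 0, "ty": 0, "tz": 0.001, "turn": 0}
    - {"tx": 0, "ty": 0, "tz": 0.002, "turn": 0}
    - {"tx": 0, "ty": 0, "tz": 0.003, "turn": 0}
    - {"tx": 0, "ty": 0, "tz": 0.003, "turn": 0}

```text
time_s: 6.8
eef_pos: [0.5471, -0.1012, 0.0273]
eef_rot: [-0.0, 0.816, 0.577, -0.0]
wrist_force: [-0.1, 0.4, 0.2]
opening: 0.003
```

Call:
move_arm:
  increments:
    - {"tx": 0, "ty": 0, "tz": 0.0005, "turn": 0}
    - {"tx": 0, "ty": 0, "tz": 0.001, "turn": 0}
    - {"tx": 0, "ty": 0, "tz": 0.001, "turn": 0}

```text
time_s: 7.05
eef_pos: [0.5472, -0.1012, 0.0264]
eef_rot: [-0.0, 0.816, 0.577, -0.0]
wrist_force: [0.8, 0.4, 1.1]
opening: 0.003
```

Call:
move_arm:
  increments:
    - {"tx": 0, "ty": 0, "tz": 0.0005, "turn": 0}
    - {"tx": 0, "ty": 0, "tz": 0.001, "turn": 0}
    - {"tx": 0, "ty": 0, "tz": 0.001, "turn": 0}

```text
time_s: 7.3
eef_pos: [0.5472, -0.1012, 0.0254]
eef_rot: [0.0, 0.817, 0.577, 0.0]
wrist_force: [-0.2, -0.6, 0.6]
opening: -0.003
```

Call:
move_arm:
  increments:
    - {"tx": 0, "ty": 0, "tz": 0.0005, "turn": 0}
    - {"tx": 0, "ty": 0, "tz": 0.001, "turn": 0}
    - {"tx": 0, "ty": 0, "tz": 0.001, "turn": 0}

```text
time_s: 7.55
eef_pos: [0.5472, -0.1012, 0.0251]
eef_rot: [0.0, 0.816, 0.577, -0.0]
wrist_force: [-2.2, 0.7, 6.3]
opening: 0.003
```

Run:
```python
from wd import *
o=get_obs();print(o['eef_pos'],o['wrist_force'])
p,X,A,_=wd('pics/w6.png');rr,ss=lever(X,(.608,.064),(-.348,-.9375))
z=X[...,2]
for a in range(115,190,5):
    m=(abs(rr-a/1000)<.0025)&(abs(ss-.003)<.011)&(z>.03)&(z<.12);print(a,m.sum(),np.round(np.percentile(z[m],[10,50,90])*1000) if m.sum() else '')
```

```text
[ 0.54723574 -0.10115813  0.02506782] [-2.20833186  0.65265312  6.28866684]
115 233 [55. 58. 59.]
120 235 [56. 58. 59.]
125 227 [57. 58. 59.]
130 234 [57. 58. 59.]
135 260 [ 57.  58. 117.]
140 548 [ 58. 112. 119.]
145 801 [ 58. 113. 118.]
150 1012 [ 58. 115. 118.]
155 825 [ 58. 110. 115.]
160 439 [ 58.  59. 109.]
165 808 [ 59.  86. 114.]
170 874 [ 59.  96. 114.]
175 1178 [ 64.  96. 109.]
180 1114 [ 60.  98. 113.]
185 704 [ 59. 102. 115.]
```

View pics/w6.png

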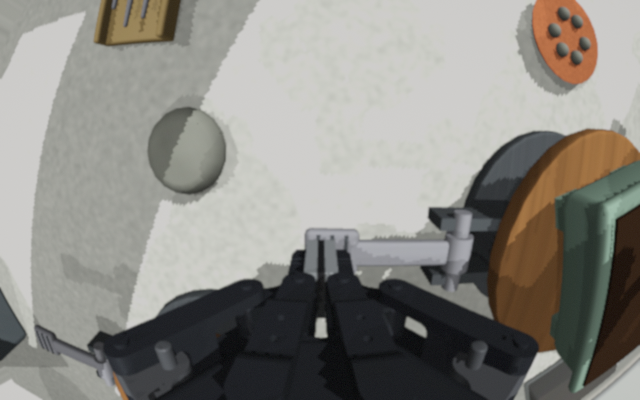

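Force has risen to 6 N and the lever reads level at 58–59 mm, so it's at the stop. I'll push slightly more to seat it, then retract.

Call:
move_arm:
  increments:
    - {"tx": 0, "ty": 0, "tz": 0.0005, "turn": 0}
    - {"tx": 0, "ty": 0, "tz": 0.001, "turn": 0}
    - {"tx": 0, "ty": 0, "tz": 0.001, "turn": 0}

```text
time_s: 7.85
eef_pos: [0.5473, -0.1012, 0.0249]
eef_rot: [0.0, 0.816, 0.577, -0.0]
wrist_force: [-5.3, 0.6, 12.9]
opening: -0.004
```

Call:
move_arm:
  increments:
    - {"tx": 0, "ty": 0, "tz": -0.005, "turn": 0}
    - {"tx": 0, "ty": 0, "tz": -0.02, "turn": 0}
    - {"tx": 0, "ty": 0, "tz": -0.05, "turn": 0}
    - {"tx": 0, "ty": 0, "tz": -0.085, "turn": 0}
    - {"tx": 0, "ty": 0, "tz": -0.12, "turn": 0}
    - {"tx": 0, "ty": 0, "tz": -0.15, "turn": 0}
    - {"tx": 0, "ty": 0, "tz": -0.165, "turn": 0}
    - {"tx": 0, "ty": 0, "tz": -0.17, "turn": 0}
    - {"tx": 0, "ty": 0, "tz": -0.17, "turn": 0}

```text
time_s: 8.6
eef_pos: [0.548, -0.1014, 0.1948]
eef_rot: [0.001, 0.816, 0.577, 0.001]
wrist_force: [-0.4, 0.2, 0.4]
opening: -0.002
```

Run:
```python
from wd import *
o=get_obs();print(o['eef_pos'],o['wrist_force'],o['opening'])
p,X,A,_=wd('pics/w7.png');rr,ss=lever(X,(.608,.064),(-.348,-.9375))
z=X[...,2]
for a in range(115,190,10):
    m=(abs(rr-a/1000)<.0025)&(abs(ss-.0)<.008)&(z>.03)&(z<.12);print(a,m.sum(),np.round(np.percentile(z[m],[10,50,90])*1000) if m.sum() else '')
T=R.from_quat(o['eef_rot'],scalar_first=True).as_matrix()
Y=(X-o['eef_pos'])@T   # tool coords
m=(abs(Y[...,0])<.012)&(abs(Y[...,1])<.03)&(Y[...,2]>-.08)&(Y[...,2]<.03)
print('finger tip tool z pct',np.percentile(Y[m][:,2],[50,90,98,100]),'y',np.percentile(Y[m][:,1],[2,50,98]))
```

```text
[ 0.54797312 -0.10135023  0.19480816] [-0.40738661  0.18694025  0.37604731] -0.001578339012015015
115 60 [58. 58. 59.]
125 59 [57. 58. 59.]
135 68 [57. 58. 59.]
145 58 [57. 58. 59.]
155 68 [57. 58. 60.]
165 74 [58. 59. 60.]
175 67 [58. 59. 60.]
185 31 [57. 58. 59.]
finger tip tool z pct [-0.06401069 -0.04466609 -0.04023896 -0.03746811] y [-0.01423452 -0.01139938  0.00783128]
```

View pics/w7.png

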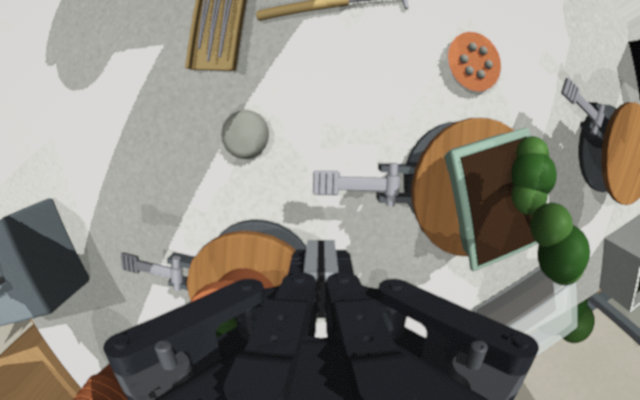

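The bonsai lever is level along its whole length (58–59 mm) with the tool clear, and the pot hasn't moved. Next I'll raise the tool and go over to the empty turntable's lever, turning so the jaws open along its hinge axis.

Call:
move_arm:
  increments:
    - {"tx": 0.003, "ty": -0.001, "tz": -0.02, "turn": 0}
    - {"tx": 0.012, "ty": -0.005, "tz": -0.04, "turn": -1.5}
    - {"tx": 0.028, "ty": -0.011, "tz": -0.05, "turn": -5}
    - {"tx": 0.046, "ty": -0.018, "tz": -0.05, "turn": -9}
    - {"tx": 0.064, "ty": -0.026, "tz": -0.05, "turn": -13}
    - {"tx": 0.083, "ty": -0.033, "tz": -0.05, "turn": -17}
    - {"tx": 0.101, "ty": -0.041, "tz": -0.05, "turn": -21}
    - {"tx": 0.12, "ty": -0.048, "tz": -0.05, "turn": -25}
    - {"tx": 0.138, "ty": -0.056, "tz": -0.05, "turn": -29}
    - {"tx": 0.157, "ty": -0.063, "tz": -0.05, "turn": -33}
    - {"tx": 0.175, "ty": -0.071, "tz": -0.05, "turn": -37}
    - {"tx": 0.194, "ty": -0.078, "tz": -0.05, "turn": -41}
    - {"tx": 0.212, "ty": -0.086, "tz": -0.05, "turn": -45}
    - {"tx": 0.231, "ty": -0.093, "tz": -0.05, "turn": -49}
    - {"tx": 0.249, "ty": -0.1, "tz": -0.05, "turn": -53}
    - {"tx": 0.268, "ty": -0.108, "tz": -0.05, "turn": -57}
    - {"tx": 0.286, "ty": -0.115, "tz": -0.05, "turn": -61}
    - {"tx": 0.303, "ty": -0.122, "tz": -0.05, "turn": -64}
    - {"tx": 0.313, "ty": -0.126, "tz": -0.05, "turn": -66}
    - {"tx": 0.3166, "ty": -0.1277, "tz": -0.05, "turn": -66.4}

```text
time_s: 10.32
eef_pos: [0.5311, 0.2412, 0.2412]
eef_rot: [-0.002, 0.366, 0.931, -0.001]
wrist_force: [0.5, -0.6, -0.3]
opening: 0.003
```

Call:
move_arm:
  increments:
    - {"tx": 0, "ty": 0, "tz": 0, "turn": 0}
    - {"tx": 0, "ty": 0, "tz": 0, "turn": 0}
    - {"tx": 0, "ty": 0, "tz": 0, "turn": 0}
    - {"tx": 0, "ty": 0, "tz": 0, "turn": 0}
  gripper: 0.6

```text
time_s: 10.65
eef_pos: [0.5325, 0.239, 0.2434]
eef_rot: [0.0, 0.368, 0.93, -0.0]
wrist_force: [0.3, -0.6, 0.1]
opening: 0.562
```

Run:
```python
from wd import *
o=get_obs();print(o['time_s'],o['eef_pos'],o['wrist_force'],o['opening'],o['q'])
p,X,A,_=wd('pics/w8.png')
T=R.from_quat(o['eef_rot'],scalar_first=True).as_matrix();print(T.round(4))
np.savez('w8.npz',p=p,X=X,T=T,e=o['eef_pos'])
Y=(X-o['eef_pos'])@T
z=X[...,2]
m=(z>.045)&(z<.068)&(np.linalg.norm(X[...,:2]-[.533,.240],axis=-1)<.03)
q=X[m];print(m.sum(),q.mean(0))
yy=Y[m];print('tool x range',np.percentile(yy[:,0],[1,50,99]),'y',np.percentile(yy[:,1],[1,50,99]),'z',np.percentile(q[:,2],[5,50,95]))
m=(abs(Y[...,0])<.06)&(abs(Y[...,1])<.03)&(Y[...,2]>-.08)&(Y[...,2]<.03)
print('fingers',np.percentile(Y[m],[1,50,99,100],axis=0))
rr,ss=lever(X,(.650,.3648),(-.684,-.7295))
for a in range(105,195,5):
    m=(abs(rr-a/1000)<.0025)&(abs(ss)<.016)&(z>.045)&(z<.12);print(a,m.sum(),np.round(np.percentile(z[m],[10,50,90])*1000) if m.sum() else '',np.round(np.percentile(ss[m],[1,50,99])*1000,1) if m.sum() else '')
```

```text
10.65 [0.53250262 0.23901628 0.24342001] [ 0.3392263  -0.62898812  0.06885704] 0.5617728320038938 [ 2.18817887e-01  1.65187886e-01  1.53168287e+00 -2.18868970e-04
  1.44481439e+00 -2.16936823e+00]
[[-7.294e-01  6.841e-01 -0.000e+00]
 [ 6.841e-01  7.294e-01 -2.000e-04]
 [-1.000e-04 -2.000e-04 -1.000e+00]]
637 [0.5355018  0.24372728 0.06035391]
tool x range [-0.01110472  0.0007605   0.01380741] y [-0.01232259  0.00422619  0.03026188] z [0.05852308 0.06036888 0.06207997]
fingers [[-0.03696687 -0.01273416 -0.07967732]
 [-0.02313566 -0.00745781 -0.06249526]
 [ 0.03850531  0.01013817 -0.0388523 ]
 [ 0.04770333  0.01121452 -0.0363159 ]]
105 115 [57. 61. 63.] [-15.9   0.4  15.3]
110 78 [56. 58. 59.] [-15.8  -0.3  15.3]
115 60 [51. 58. 60.] [-15.9  -0.9  15.4]
120 44 [58. 59. 60.] [-5.8  0.4  6.5]
125 43 [58. 59. 60.] [-5.8  0.4  6.5]
130 44 [58. 59. 60.] [-5.7  0.4  6.5]
135 44 [58. 59. 60.] [-5.7  0.4  6.5]
140 44 [59. 59. 60.] [-5.7  0.4  6.4]
145 44 [58. 60. 60.] [-5.7  0.4  6.4]
150 44 [59. 59. 61.] [-5.6  0.4  6.4]
155 44 [59. 60. 60.] [-5.6  0.4  6.4]
160 84 [59. 60. 61.] [-11.5   0.4  12.3]
165 86 [60. 61. 62.] [-11.5   0.4  13.5]
170 88 [59. 61. 62.] [-11.4   1.   13.5]
175 89 [60. 61. 62.] [-11.4   1.6  13.5]
180 106 [60. 61. 62.] [-11.3   0.4  13.4]
185 41 [58. 60. 61.] [-10.9   0.4  11.7]
190 0
```

View pics/w8.png

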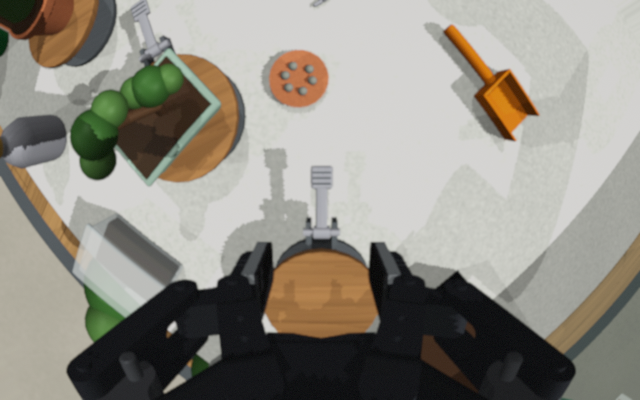

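The wrist view shows the empty lever at (320,178) with its tread centred 1 mm off in tool x, and the jaws aligned across it. I'll correct that, descend astride the tread, then look before closing.

Call:
move_arm:
  increments:
    - {"tx": 0.001, "ty": 0.001, "tz": 0.012, "turn": 0}
    - {"tx": 0.001, "ty": 0.001, "tz": 0.035, "turn": 0}
    - {"tx": 0.001, "ty": 0.001, "tz": 0.065, "turn": 0}
    - {"tx": 0.001, "ty": 0.001, "tz": 0.095, "turn": 0}
    - {"tx": 0.001, "ty": 0.001, "tz": 0.125, "turn": 0}
    - {"tx": 0.001, "ty": 0.001, "tz": 0.15, "turn": 0}
    - {"tx": 0.001, "ty": 0.001, "tz": 0.17, "turn": 0}
    - {"tx": 0.001, "ty": 0.001, "tz": 0.185, "turn": 0}
    - {"tx": 0.001, "ty": 0.001, "tz": 0.2, "turn": 0}
    - {"tx": 0.001, "ty": 0.001, "tz": 0.215, "turn": 0}
    - {"tx": 0.001, "ty": 0.001, "tz": 0.23, "turn": 0}
    - {"tx": 0.001, "ty": 0.001, "tz": 0.24, "turn": 0}
    - {"tx": 0.001, "ty": 0.001, "tz": 0.242, "turn": 0}
    - {"tx": 0.001, "ty": 0.001, "tz": 0.242, "turn": 0}

```text
time_s: 11.87
eef_pos: [0.5314, 0.241, 0.0005]
eef_rot: [-0.001, 0.367, 0.93, -0.001]
wrist_force: [0.1, -0.7, -0.1]
opening: 0.603
```

Run:
```python
from wd import *
o=get_obs();print(o['time_s'],o['eef_pos'],o['wrist_force'],o['opening'])
p,X,A,_=wd('pics/w9.png')
T=R.from_quat(o['eef_rot'],scalar_first=True).as_matrix()
Y=(X-o['eef_pos'])@T;z=X[...,2]
m=(z>.055)&(z<.068)&(abs(Y[...,0])<.018)&(abs(Y[...,1])<.02)
print(m.sum(),np.percentile(Y[m],[1,50,99],axis=0).round(4).tolist())
```

```text
11.8667 [5.31376168e-01 2.41000240e-01 4.61618081e-04] [ 0.11808049 -0.67919429 -0.05547643] 0.602953840234158
3659 [[-0.0133, -0.014, -0.062], [-0.0006, -0.0014, -0.0601], [0.0118, 0.0191, -0.0561]]
```

View pics/w9.png

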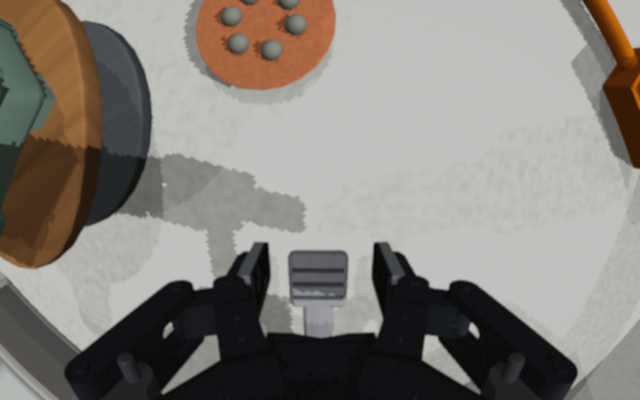

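The tread at (318,277) sits midway between the pads. Closing.

Call:
move_arm:
  increments:
    - {"tx": -0.0007, "ty": 0, "tz": 0, "turn": 0}
    - {"tx": -0.0007, "ty": 0, "tz": 0, "turn": 0}
    - {"tx": -0.0007, "ty": 0, "tz": 0, "turn": 0}
    - {"tx": -0.0007, "ty": 0, "tz": 0, "turn": 0}
    - {"tx": -0.0007, "ty": 0, "tz": 0, "turn": 0}
    - {"tx": -0.0007, "ty": 0, "tz": 0, "turn": 0}
    - {"tx": -0.0007, "ty": 0, "tz": 0, "turn": 0}
  gripper: 0.1

```text
time_s: 12.5
eef_pos: [0.5335, 0.2411, 0.0021]
eef_rot: [0.001, 0.367, 0.93, 0.001]
wrist_force: [0.3, 1.5, 3.5]
opening: 0.288
```

Run:
```python
from wd import *
o=get_obs();print(o['time_s'],o['eef_pos'],o['wrist_force'],o['opening'],o['torque'])
p,X,A,_=wd('pics/w10.png')
```

```text
12.5 [0.53351593 0.24113714 0.00211214] [0.3046355  1.47092101 3.49041572] 0.28772036643793336 [ 0.25568966 -0.19433913 -0.08701305]
```

View pics/w10.png

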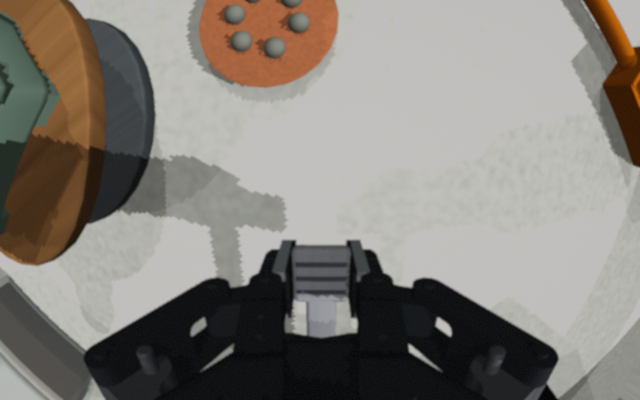

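The tread is pinched, with opening 0.288 (about 25 mm). I'll lift along the arc (radius 70 mm), checking halfway.

Call:
move_arm:
  increments:
    - {"tx": 0, "ty": 0.0001, "tz": -0.0035, "turn": 0}
    - {"tx": 0, "ty": 0.0004, "tz": -0.007, "turn": 0}
    - {"tx": 0, "ty": 0.0008, "tz": -0.0105, "turn": 0}
    - {"tx": 0, "ty": 0.0014, "tz": -0.0139, "turn": 0}
    - {"tx": 0, "ty": 0.0022, "tz": -0.0173, "turn": 0}
    - {"tx": 0, "ty": 0.0031, "tz": -0.0207, "turn": 0}
    - {"tx": 0, "ty": 0.0042, "tz": -0.024, "turn": 0}
    - {"tx": 0, "ty": 0.0055, "tz": -0.0273, "turn": 0}

```text
time_s: 13.22
eef_pos: [0.5356, 0.2437, 0.027]
eef_rot: [-0.001, 0.367, 0.93, -0.001]
wrist_force: [5.4, -1.2, -11.4]
opening: 0.291
```

Call:
move_arm:
  increments:
    - {"tx": 0, "ty": 0.0015, "tz": -0.0031, "turn": 0}
    - {"tx": 0, "ty": 0.0031, "tz": -0.0063, "turn": 0}
    - {"tx": 0, "ty": 0.0048, "tz": -0.0093, "turn": 0}
    - {"tx": 0, "ty": 0.0067, "tz": -0.0122, "turn": 0}
    - {"tx": 0, "ty": 0.0088, "tz": -0.0151, "turn": 0}
    - {"tx": 0, "ty": 0.011, "tz": -0.0178, "turn": 0}
    - {"tx": 0, "ty": 0.0133, "tz": -0.0204, "turn": 0}
    - {"tx": 0, "ty": 0.0157, "tz": -0.0229, "turn": 0}
    - {"tx": 0, "ty": 0.0157, "tz": -0.0229, "turn": 0}

```text
time_s: 13.97
eef_pos: [0.5455, 0.2542, 0.0496]
eef_rot: [-0.001, 0.367, 0.93, -0.003]
wrist_force: [1.6, -4.7, -6.5]
opening: 0.285
```

Run:
```python
from wd import *
o=get_obs();print(o['time_s'],o['eef_pos'],o['wrist_force'],o['opening'],o['torque'])
p,X,A,_=wd('pics/w11.png');z=X[...,2]
rr,ss=lever(X,(.650,.3648),(-.684,-.7295))
for a in range(105,190,5):
    m=(abs(rr-a/1000)<.0025)&(abs(ss-.001)<.006)&(z>.045)&(z<.125);print(a,m.sum(),np.round(np.percentile(z[m],[10,50,90])*1000) if m.sum() else '')
```

```text
13.9667 [0.5454502  0.25424016 0.04955839] [ 1.63693368 -4.67814116 -6.50941603] 0.2851793841879179 [-1.2343707  -0.04518061  0.05945514]
105 87 [62. 63. 64.]
110 65 [66. 67. 68.]
115 62 [69. 70. 72.]
120 68 [73. 75. 76.]
125 83 [77. 79. 80.]
130 80 [81. 82. 84.]
135 99 [85. 87. 88.]
140 111 [88. 90. 92.]
145 77 [93. 95. 98.]
150 140 [ 98.  99. 101.]
155 171 [102. 103. 104.]
160 189 [106. 107. 109.]
165 372 [107. 108. 109.]
170 92 [105. 105. 107.]
175 0 
180 0 
185 0
```

View pics/w11.png

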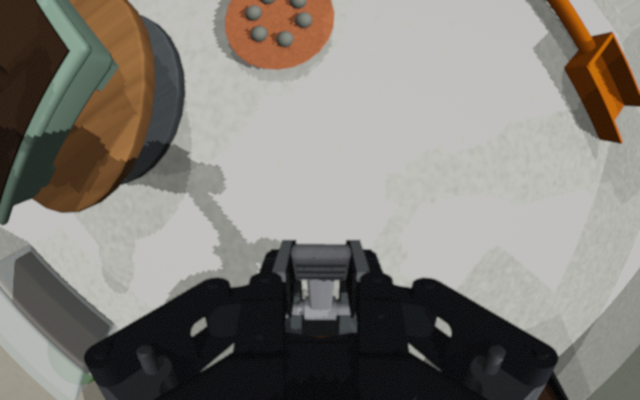

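The slope is about 0.68 rad, with the stop at 0.8. I'll continue.

Call:
move_arm:
  increments:
    - {"tx": 0, "ty": 0.002, "tz": -0.0022, "turn": 0}
    - {"tx": 0, "ty": 0.004, "tz": -0.0044, "turn": 0}
    - {"tx": 0, "ty": 0.006, "tz": -0.0065, "turn": 0}
    - {"tx": 0, "ty": 0.0075, "tz": -0.008, "turn": 0}
    - {"tx": 0, "ty": 0.0075, "tz": -0.008, "turn": 0}

```text
time_s: 14.43
eef_pos: [0.5508, 0.2599, 0.0569]
eef_rot: [-0.001, 0.367, 0.93, -0.002]
wrist_force: [4.0, -4.0, -10.4]
opening: 0.288
```

```bash
cat > sl.py <<'E'
from wd import *
o=get_obs();print(o['time_s'],o['eef_pos'],o['wrist_force'],o['opening'])
p,X,A,_=wd();z=X[...,2]
rr,ss=lever(X,(.650,.3648),(-.684,-.7295))
m=(rr>.118)&(rr<.14)&(abs(ss-.001)<.005)&(z>.055)&(z<.125)
f=np.polyfit(rr[m],z[m],1);r=z[m]-np.polyval(f,rr[m]);k=abs(r)<.003;f=np.polyfit(rr[m][k],z[m][k],1);print(m.sum(),k.sum(),'angle',np.arctan(f[0]))
E
python3 sl.py
```

```text
14.4333 [0.55076668 0.25990174 0.0569475 ] [  3.98405821  -4.00490098 -10.41421716] 0.2881597696042676
262 262 angle 0.7995176072200568
```

The angle measures 0.80. One small nudge more to be sure of the stop.

Call:
move_arm:
  increments:
    - {"tx": 0, "ty": 0.0007, "tz": -0.0007, "turn": 0}
    - {"tx": 0, "ty": 0.0015, "tz": -0.0015, "turn": 0}
    - {"tx": 0, "ty": 0.002, "tz": -0.002, "turn": 0}
    - {"tx": 0, "ty": 0.002, "tz": -0.002, "turn": 0}

```text
time_s: 14.82
eef_pos: [0.5506, 0.2599, 0.0571]
eef_rot: [-0.003, 0.367, 0.93, -0.004]
wrist_force: [5.0, -7.7, -18.0]
opening: 0.286
```

```bash
python3 sl.py
```

```text
14.8167 [0.55063876 0.25992698 0.05706258] [  5.04153648  -7.73852374 -18.00435281] 0.28617500201774543
262 262 angle 0.7995166655094481
```

The force rises with no further motion, so it's at the stop. Opening, then retracting straight up.

Call:
move_arm:
  increments:
    - {"tx": 0, "ty": 0, "tz": 0, "turn": 0}
    - {"tx": 0, "ty": 0, "tz": 0, "turn": 0}
    - {"tx": 0, "ty": 0, "tz": 0, "turn": 0}
    - {"tx": 0, "ty": 0, "tz": 0, "turn": 0}
    - {"tx": 0, "ty": 0, "tz": 0, "turn": 0}
    - {"tx": 0, "ty": 0, "tz": 0, "turn": 0}
  gripper: 0.65

```text
time_s: 15.37
eef_pos: [0.554, 0.2636, 0.0623]
eef_rot: [0.0, 0.367, 0.93, 0.0]
wrist_force: [0.5, 0.8, 0.3]
opening: 0.646
```

Call:
move_arm:
  increments:
    - {"tx": 0, "ty": 0, "tz": -0.008, "turn": 0}
    - {"tx": 0, "ty": 0, "tz": -0.025, "turn": 0}
    - {"tx": 0, "ty": 0, "tz": -0.05, "turn": 0}
    - {"tx": 0, "ty": 0, "tz": -0.08, "turn": 0}
    - {"tx": 0, "ty": 0, "tz": -0.11, "turn": 0}
    - {"tx": 0, "ty": 0, "tz": -0.14, "turn": 0}
    - {"tx": 0, "ty": 0, "tz": -0.165, "turn": 0}
    - {"tx": 0, "ty": 0, "tz": -0.18, "turn": 0}
    - {"tx": 0, "ty": 0, "tz": -0.18, "turn": 0}
    - {"tx": 0, "ty": 0, "tz": -0.18, "turn": 0}

```text
time_s: 16.2
eef_pos: [0.5542, 0.2635, 0.2431]
eef_rot: [0.001, 0.367, 0.93, 0.001]
wrist_force: [-0.6, -0.3, -1.8]
opening: 0.649
```

```bash
python3 sl.py
python3 - <<'E'
from wd import *
p,X,A,_=wd('pics/w12.png');z=X[...,2]
rr,ss=lever(X,(.608,.064),(-.348,-.9375))
for a in range(115,190,10):
    m=(abs(rr-a/1000)<.004)&(abs(ss)<.008)&(z>.03)&(z<.12);print(a,m.sum(),np.round(np.median(z[m])*1000) if m.sum() else '')
p,d=viewer.camera('scene');cv2.imwrite('pics/s12.png',p[:,:,::-1])
p,d=viewer.camera('top');cv2.imwrite('pics/t12.png',p[:,:,::-1])
E
```

```text
16.2 [0.55417988 0.2635243  0.24309726] [-0.55494183 -0.26054619 -1.78522967] 0.6494211108667335
126 126 angle 0.8080090429671609
115 48 58.0
125 55 59.0
135 47 58.0
145 38 58.0
155 1 60.0
165 0 
175 0 
185 0
```

View pics/w12.png

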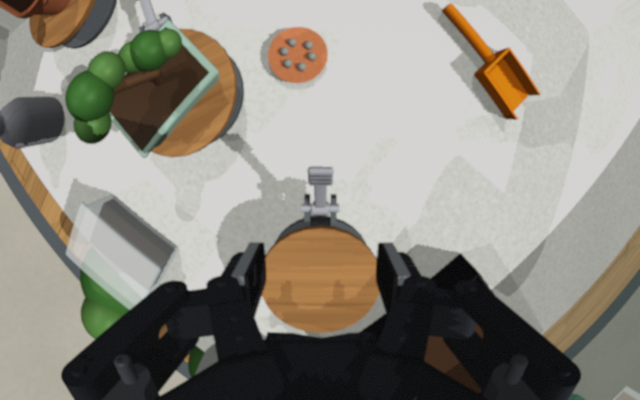

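View pics/s12.png

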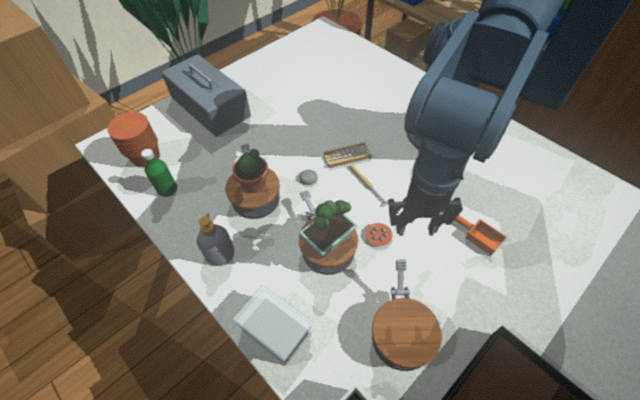

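The wrist view shows the empty lever standing up at (320,185). The scene view shows the bonsai pot at (328,232) and the cactus where they began, with the tool clear of everything. Handing in.

```bash
python3 -c "
from bench import workorder
print(workorder.hand_in())"
```

```text
the job is handed in; nothing more can be done
None
```

I pushed the bonsai turntable's lever down to its stop first, then pinched the empty turntable's lever and lifted it along its arc to its upper stop. I handed the job in at about 16.5 s of robot time.

**Last checks, with the tool clear:**
- **Bonsai lever:** the whole lever measured level at 58–59 mm right after the push. In the final check only the part near the hinge was in view, and it still read 58–59 mm. Force at the stop had reached 13 N.
- **Empty lever:** about 0.80 rad (0.7995 at the stop, 0.808 after release). At the stop, the force rose with no further movement.
- **Bonsai and cactus:** by eye, the bonsai pot and the cactus look where they started. I never went near the cactus lever, but I did not measure it again at the end.

**What disagreed or went wrong:**
- **Fingertip position:** the real fingertips are about 34 mm short of the reported TCP, so I took depth from the camera and the force readings.
- **Sideways load:** on the first push the tread dragged the fingertips outward, with about 43 N sideways (50 N total) at the wrist. That was the fingertips on the tread. I followed the lever outward to relieve it, and the bonsai did not visibly move. It is above the 40 N limit set for the arm and gripper body, and would count against the job only if fingertip contact is included there.
- **Refused moves:** my first two move calls were refused over their format, and nothing moved.

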